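Shoehorn out of the shoe-care box

TASK

Pull the blue sprung shutter of the white shoe-care box by its black knob all the way out to its stop, then reach through the opening, take the long orange shoehorn lying inside and bring it out at a tilt, one end first, because it is longer than the opening. Finish while still holding it in the gripper, still, over the box and with its whole length well clear of it (a hand's breadth above the top); leave the shutter open and do not disturb the other things on the table.

Things in the scene. Friction and masses are not known exactly. Their poses are not given: they have to be found in the camera images.
- box: White shoe-care box fixed to the table, 220 mm (x) by 460 mm (y), deck top 80 mm above the table; its y lies within 0.2 rad of world y. Origin at the centre of its underside, z up. Inside 200 mm (x) by 440 mm (y), grey floor 20 mm above the table, deck 8 mm thick: 52 mm clear height under it. Two 8 mm high guide strips run on the deck along y at x = -98 and 98.
- opening (a point): Centre of the only opening in the box's deck, at deck top, above the box's origin (z = 80 mm). The opening measures 170 mm along the box's x (-85 to 85) by 210 mm along its y (-105 to 105); it is shorter than the shoehorn, whose ends lie under the deck.
- shutter (a joint): Blue shutter sliding on the deck, 184 mm (x) by 140 mm (y), upper face 87 mm above the table. 0 = closed (covers y = -30 to 110 of the box: gap too small for a gripper); grows towards the box's +y; 0.135 m = at its stop (covers 105 to 245, opening free). Friction 3 N and a weak return spring (1 N at the stop): 3 to 5 N pulls it, it stays where it is let go. Starts at 0 to 0.03.
- shutter_knob (a point): Centre of the shutter's black round knob: diameter 28 mm, its head from 99 to 121 mm above the table (this point at 110 mm) on an 18 mm neck. In the box's frame it lies at x = 0, y = 40 mm + shutter value.
- shoehorn: Loose orange shoehorn, 300 mm, about 0.12 kg, lying on the box's floor within 0.1 rad of the box's y, blade end to +y. Origin at mid-length on its underside; x along it to the blade, z up. Straight handle 18 mm wide, 22 mm high from x = -150 to 50 mm; thin blade up to 40 mm wide, 12 mm high from 50 to 150. Centre of mass within 20 mm of the origin: grip there, across the width.
- horn_handle_end (a point): end of the shoehorn's handle, x = -150 mm in its frame, 11 mm above its underside
- horn_blade_end (a point): end of the shoehorn's blade, x = 150 mm in its frame, 11 mm above its underside
- spray: green spray bottle, 52 mm diameter, 150 mm tall; bystander, origin at the centre of its underside
- polish: flat round pale metal shoe-polish tin, 72 mm diameter, 35 mm tall; bystander, origin at the centre of its underside
- keybowl: blue ceramic key bowl, 100 mm across, 40 mm tall; bystander, origin at the centre of its underside
- torch: yellow and black torch lying down, 150 mm long, 38 mm thick; bystander, origin at the centre of its underside
- brush: dark wooden shoe brush, 150 x 50 x 44 mm; bystander, origin at the centre of its underside
- umbrella: folded compact umbrella in a blue sleeve, 250 mm long, 45 mm wide, 40 mm high; bystander, origin at the centre of its underside
- cream: amber glass jar of shoe cream, 50 mm diameter, 60 mm tall; bystander, origin at the centre of its underside

How it is judged:
By the outcome, as a careful person would: the job done as asked, in the order asked, and still so for the second after the job is handed in, while the arm keeps its last pose, push and grip.
It also fails if it takes over 58 s, if anything falls off the work surface, if the arm or the gripper's body presses on something with over 40 N, if the wrist force passes 120 N, or if a joint passes its speed limit or range.

ROBOT

A 6-joint arm with a two-finger parallel gripper is mounted at the origin on the work surface. World frame = base frame: x ahead of the robot, y to its left, z up, the work surface at z = 0. Lengths are in m, angles in rad, forces in N, time in s.
With the tool pointing down it reaches from about 0.375 to 0.9 m from the base axis. Payload 3.1 kg.
Tool frame: the origin (TCP) lies between the finger pads; the fingertips stand robot.tip_extent ahead of it and the grasp point (between the pads) lies 3 mm ahead of it (robot.tip_extent is the distance from the TCP to the fingertips, in m); z points along the fingers, x is the direction in which the jaws open and shut, and the axes are right-handed (so a half turn about z gives the same grasp; the last joint's range is limited). The gripper opens to 87 mm and grips with 3 to 60 N. Pads are 19 mm wide; open, the fingers measure 117 mm over their backs; the gripper's body (75 mm by 190 mm) begins 51 mm behind the grasp point.
Start: joints at [1.008, 0.527, 1.433, -0, 1.181, -0.178], TCP at [0.235, 0.579, 0.245] pointing down, gripper open.
Joint ranges: [-3.08, 3.08], [-0.75, 2.2], [0.22, 2.44], [-1.43, 4.57], [0, 2.65], [-2.85, 2.85]. Speed limits (rad/s): [2.79, 2.79, 3.14, 3.14, 3.14, 3.14].

INTERFACE

Orientations are given as a unit quaternion [x, y, z, w].
In Python, from rig import robot, cams gives the robot as it stands.
- The arm moves only by the tool carry_out, never from a script. Its argument "steps" is a list of rows, each a list of 3 entries, a list of its own where there are three numbers: the shift along the world's x, y, z in cm, then the turn about the world's z in degrees, then the closure, from 0 (fully open) to 1 (shut). In form: [[[dx, dy, dz], spin, fingers], ...]. A call has 1 to 10 rows; each row shifts and turns the pose as measured when the row begins; what a row does not reach is not made up. A row lasts 1/10 s, in which the tool goes at most 50 mm and 8.59 degrees, less where a joint would pass 70% of its speed; a pose out of reach is approached as far as the arm can. A call with a gripper value outside its range is refused whole. The fingers move at their own pace and stop on an object; "squeeze" is the grip in N (left out, the last holds). Time passes only in rows, so rows that do not move let the fingers close. It gives the time, the measured TCP pose, the force and the opening at its end, in the units of the state.
- robot.get_obs(): the state, without advancing time (a new reading comes with each control period).
- cams.camera(name): name is "side" or "top" or "wrist"; returns a dict with "pixels" (384x512x3 uint8, red, green, blue), "fx", "fy", "cx", "cy" (pixels), "eye" and "rotation" of the camera in the world. Camera axes: x right, y up, looking along -z (the intrinsics and any distortion apply to the point x, -y, -z); pixel columns grow to the right and rows downward; lengths in m; the calibration is good to about 2 mm. A picture is of the moment at which its call begins. There is no depth.
- robot.hand_in(): hands the job in, once; it reports no verdict.
The state is a dict: "time": time; "q": joint angles; "joint_velocities": joint speeds; "joint_torque": joint torques, N m; "position": TCP position; "tool_rot": TCP orientation; "ft_force": force on the tool from outside, world axes, zero at the start; "moment": the same for the moment, N m; "grip_width": finger opening in m.
Only numpy, scipy, OpenCV 4.12 (cv2) and the standard library are available. Lean on these libraries where they do the work, as an engineer would, in place of code of your own. Each camera call takes 0.05 s, during which the arm holds its last target. There are 200 camera calls.

## Working session

There is one attempt and no reset: what is moved stays moved. The work goes in short steps, Python scripts to look and compute and a tool call to move; the robot and the scene stay as the last step left them, time stands still between calls to the robot, and variables do not carry over. Pictures are saved under pics/ and viewed, about 8 in all and at most 12, crops included, and the job is handed in when it is done.

Besides the shell and the picture viewer there is one more tool, called after ">>>" in YAML: its name, and indented under it one key for each argument. carry_out: Moves the arm, as the interface text tells. Its arguments: {"type":"object","properties":{"steps":{"type":"array"},"squeeze":{"type":"number"}},"required":["steps"]}

```bash
ls; mkdir -p pics
python3 - <<'E'
from rig import robot,cams
import cv2,numpy as np
print(robot.get_obs(), robot.tip_extent)
ims=[]
for n in("top","side"):
    c=cams.camera(n); cv2.imwrite(f"pics/{n}0.png",c["pixels"][:,:,::-1]); print(n,{k:np.round(v,4).tolist() if not isinstance(v,str) else v for k,v in c.items() if k!="pixels"})
E
```

```text
pics
{'time': 0.0, 'q': array([ 1.00749381e+00,  5.28453163e-01,  1.43391977e+00, -2.55941762e-06,
        1.18137977e+00, -1.78517611e-01]), 'joint_velocities': array([-0.00222255, -0.00025513,  0.00023825, -0.00036541, -0.00081649,
        0.00031077]), 'joint_torque': array([-6.77826256e-05, -4.40049255e+01, -1.76593870e+01,  6.31737057e-02,
        5.80512767e-02, -1.68939659e-04]), 'position': array([0.23420836, 0.57871235, 0.24357401]), 'tool_rot': array([ 8.29263913e-01,  5.58856150e-01, -9.88092992e-04,  4.36031620e-04]), 'ft_force': array([-0.28785287,  0.38499857, -0.27328393]), 'moment': array([-0.02752629, -0.01452427, -0.05386419]), 'grip_width': 0.08702981338984232} 0.022
top {'fx': 353.3992, 'fy': 353.3992, 'cx': 256.6436, 'cy': 192.1418, 'eye': [0.4044, -0.0113, 1.1413], 'rotation': [-0.063, 0.0513, 0.7119, -0.6976]}
side {'fx': 461.4895, 'fy': 461.4895, 'cx': 254.4093, 'cy': 195.0332, 'eye': [0.3005, -1.133, 1.4326], 'rotation': [0.3495, -0.0428, -0.1012, 0.9305]}
```

View pics/top0.png

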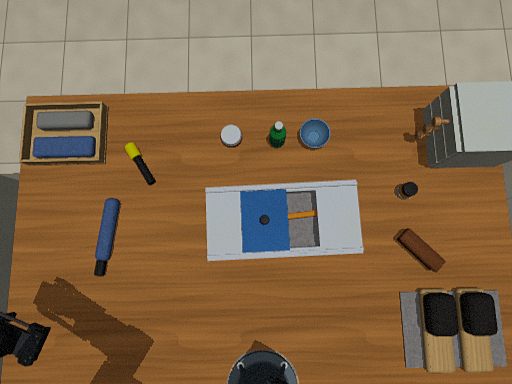

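View pics/side0.png

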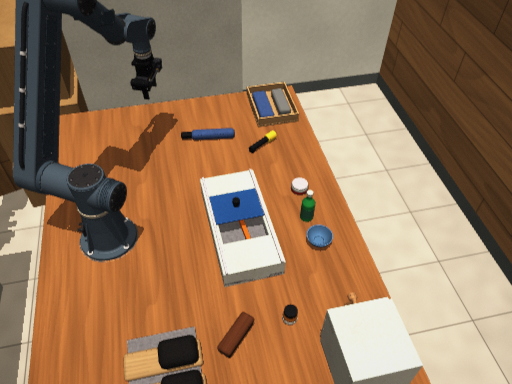

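The top view shows the box centred near (283,220), with the shutter knob at (264,219) and the orange horn visible at (302,215). The umbrella, torch, polish tin, spray, bowl, jar and brush are all well clear of the box. The side view agrees.

```bash
cat > h.py <<'E'
from rig import robot,cams
import cv2,numpy as np
from scipy.spatial.transform import Rotation as R
def snap(n,save=None):
    c=cams.camera(n)
    if save: cv2.imwrite(f"pics/{save}.png",c["pixels"][:,:,::-1])
    c["hsv"]=cv2.cvtColor(c["pixels"],cv2.COLOR_RGB2HSV); return c
def rot(c):
    r=np.array(c["rotation"]); return R.from_quat(r).as_matrix() if r.size==4 else r
def plane(c,uv,z):
    uv=np.atleast_2d(uv).astype(float)
    d=np.c_[(uv[:,0]-c["cx"])/c["fx"],-(uv[:,1]-c["cy"])/c["fy"],-np.ones(len(uv))]@rot(c).T
    e=np.array(c["eye"]); return e+d*((z-e[2])/d[:,2])[:,None]
def proj(c,P):
    p=(np.atleast_2d(P)-np.array(c["eye"]))@rot(c)
    return np.c_[c["cx"]+c["fx"]*p[:,0]/-p[:,2],c["cy"]-c["fy"]*p[:,1]/-p[:,2]]
def blob(c,lo,hi,roi=None):
    m=cv2.inRange(c["hsv"],np.array(lo),np.array(hi))
    if roi:
        k=np.zeros_like(m);k[roi[1]:roi[3],roi[0]:roi[2]]=255;m&=k
    return m
def big(m): return max(cv2.findContours(m,cv2.RETR_EXTERNAL,cv2.CHAIN_APPROX_NONE)[0],key=cv2.contourArea)
def yaw():
    x=R.from_quat(robot.get_obs()["tool_rot"]).as_matrix()
    return np.degrees(np.arctan2(x[1,0],x[0,0]))
E
python3 - <<'E'
from h import *
for n,roi in(("top",(190,170,380,270)),("side",(190,160,300,290))):
    c=snap(n)
    m=blob(c,(0,0,150),(179,60,255),roi)
    m=cv2.morphologyEx(m,cv2.MORPH_OPEN,np.ones((2,2)))
    pts=np.vstack([k for k in cv2.findContours(m,cv2.RETR_EXTERNAL,cv2.CHAIN_APPROX_NONE)[0] if cv2.contourArea(k)>30]).reshape(-1,2)
    W=plane(c,pts,.08)[:,:2].astype(np.float32)
    print(n,"box",cv2.minAreaRect(W))
    b=big(blob(c,(0,0,0),(179,255,50),(225,190,285,245) if n=="top" else (220,190,255,215)))
    M=cv2.moments(b);u=(M["m10"]/M["m00"],M["m01"]/M["m00"]);print("knob",u,cv2.contourArea(b),plane(c,u,.118 if n=="top" else .112))
    o=big(blob(c,(8,170,120),(20,255,255),(235,180,330,250) if n=="top" else (220,200,260,250)))
    print("horn",cv2.minAreaRect(plane(c,o.reshape(-1,2),.042)[:,:2].astype(np.float32)))
print("yaw",yaw())
E
```

```text
top box ((0.49067002534866333, -0.07494506239891052), (0.22118540108203888, 0.4622860252857208), 1.82259202003479)
knob (263.94, 219.45666666666665) 50.0 [[ 0.49088305 -0.01552257  0.118     ]]
horn ((0.6149084568023682, -0.06422589719295502), (0.2752178907394409, 0.012910542078316212), 88.7201156616211)
side box ((0.5782856941223145, -0.07413029670715332), (0.3899640142917633, 0.4673203229904175), 1.7869786024093628)
knob (235.83739837398372, 201.8780487804878) 41.0 [[ 0.48884931 -0.02472345  0.112     ]]
horn ((0.5052692890167236, -0.10477982461452484), (0.017272304743528366, 0.08647200465202332), 5.730282306671143)
yaw 67.9529319544459
```

>>> carry_out:
  steps:
    - [[1.7, -4, 0], -6.6, 0]
    - [[1.7, -4, 0], -6.6, 0]
    - [[1.7, -4, 0], -6.6, 0]
    - [[1.7, -4, 0], -6.6, 0]
    - [[1.7, -4, 0], -6.6, 0]
    - [[1.7, -4, 0], -6.6, 0]
    - [[1.7, -4, 0], -6.6, 0]
    - [[1.7, -4, 0], -6.6, 0]
    - [[1.7, -4, 0], -6.6, 0]
    - [[1.7, -4, 0], -6.6, 0]
  squeeze: 20

```text
time: 1.2
position: [0.4059, 0.1695, 0.2432]
tool_rot: [1.0, -0.0, 0.002, -0.0]
ft_force: [1.3, 0.1, -0.2]
grip_width: 0.0871
```

>>> carry_out:
  steps:
    - [[1.7, -3.8, 0], 1.8, 0]
    - [[1.7, -3.8, 0], 0, 0]
    - [[1.7, -3.8, 0], 0, 0]
    - [[1.7, -3.8, 0], 0, 0]
    - [[1.5, -3.6, 0], 0, 0]
    - [[0, 0, 0], 0, 0]
    - [[0, 0, 0], 0, 0]

```text
time: 1.9
position: [0.4938, -0.0327, 0.2437]
tool_rot: [1.0, 0.01, 0.004, 0.0]
ft_force: [-0.4, 0.5, -0.3]
grip_width: 0.0871
```

Run:
```python
from h import *
c=snap("wrist","w1"); print(robot.get_obs()["position"],yaw(),c["eye"])
print("expected knob px",proj(c,[[.489,-.018,.121]]))
```

```text
[ 0.49415446 -0.03263382  0.24378186] 1.2084952373797546 [0.48944808 0.05082767 0.38300666]
expected knob px [[256.02994141 173.02681247]]
```

View pics/w1.png

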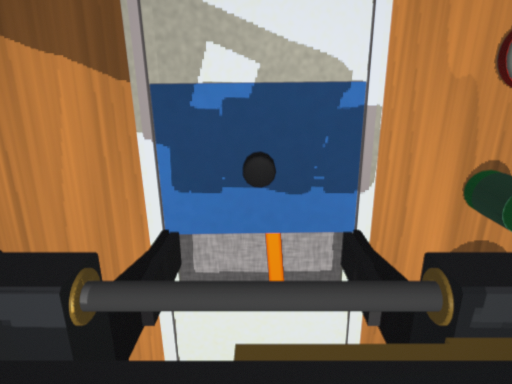

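The wrist view shows the black knob head at about (259,169), within 2 mm of where I predicted it. The horn shows in the gap at (275,255).

>>> carry_out:
  steps:
    - [[-0.3, 1.7, -3], 0.6, 0]
    - [[0, 0, -4], 0, 0]
    - [[0, 0, -3.5], 0, 0]
    - [[0, 0, -1.5], 0, 0]
    - [[0, 0, -0.5], 0, 0]
    - [[0, 0, 0], 0, 0]

```text
time: 2.55
position: [0.4885, -0.007, 0.1173]
tool_rot: [1.0, 0.021, 0.007, 0.0]
ft_force: [0.2, -0.2, 0.6]
grip_width: 0.0865
```

>>> carry_out:
  steps:
    - [[0.1, -0.9, -0.4], -0.6, 0]
    - [[0, 0, 0], 0, 0]
    - [[0, 0, 0], 0, 1]
    - [[0, 0, 0], 0, 1]
    - [[0, 0, 0], 0, 1]
    - [[0, 0, 0], 0, 1]
    - [[0, 0, 0], 0, 1]
    - [[0, 0, 0], 0, 1]

```text
time: 3.35
position: [0.4922, -0.0168, 0.1173]
tool_rot: [1.0, 0.016, 0.011, 0.002]
ft_force: [0.2, 0.2, -0.2]
grip_width: 0.0467
```

>>> carry_out:
  steps:
    - [[-0.1, 0, -0.2], 0, 1]
    - [[0, 0, 0], 0, 1]
    - [[0, 0, 0], 0, 1]
    - [[0, 0, 0], 0, 1]
    - [[0, 0, 0], 0, 1]
    - [[0, 0, 0], 0, 1]

```text
time: 3.95
position: [0.4927, -0.0168, 0.1152]
tool_rot: [1.0, 0.016, 0.012, 0.002]
ft_force: [1.8, 0.9, -0.3]
grip_width: 0.0277
```

>>> carry_out:
  steps:
    - [[-0.04, 1.2, 0], 0, 1]
    - [[-0.04, 1.2, 0], 0, 1]
    - [[-0.04, 1.2, 0], 0, 1]
    - [[-0.04, 1.2, 0], 0, 1]
    - [[-0.04, 1.2, 0], 0, 1]
    - [[-0.04, 1.2, 0], 0, 1]
    - [[-0.04, 1.2, 0], 0, 1]
    - [[-0.04, 1.2, 0], 0, 1]

```text
time: 4.75
position: [0.4895, 0.0842, 0.1153]
tool_rot: [1.0, 0.017, 0.013, 0.004]
ft_force: [0.9, -4.3, -1.0]
grip_width: 0.0273
```

>>> carry_out:
  steps:
    - [[0, 0.8, 0], 0, 1]
    - [[0, 0.7, 0], 0, 1]
    - [[0, 0.5, 0], 0, 1]
    - [[0, 0.5, 0], 0, 1]

```text
time: 5.15
position: [0.4889, 0.1053, 0.1152]
tool_rot: [1.0, 0.024, 0.011, 0.012]
ft_force: [0.8, -28.2, -0.7]
grip_width: 0.0269
```

>>> carry_out:
  steps:
    - [[0, 0, 0], 0, 1]
    - [[0, 0, 0], 0, 0]
    - [[0, 0, 0], 0, 0]
    - [[0, 0, 0], 0, 0]
    - [[0, 0, 0], 0, 0]
    - [[0, 0, 0], 0, 0]
    - [[0, 0, 3], 0, 0]
    - [[0, 0, 4], 0, 0]
    - [[0, -2, 4], 0, 0]
    - [[0, -4, 3], 0, 0]

```text
time: 6.15
position: [0.4811, 0.0506, 0.2542]
tool_rot: [1.0, 0.026, 0.001, 0.009]
ft_force: [0.6, -0.2, -0.6]
grip_width: 0.0856
```

>>> carry_out:
  steps:
    - [[0, -4.5, 0], 0, 0]
    - [[0, -4.5, 0], 0, 0]
    - [[0, -4.5, 0], 0, 0]
    - [[0, -4.5, 0], 0, 0]
    - [[0, -2, 0], 0, 0]
    - [[0, 0, 0], 0, 0]
    - [[0, 0, 0], 0, 0]

```text
time: 6.85
position: [0.4833, -0.1594, 0.2612]
tool_rot: [1.0, 0.024, 0.01, 0.011]
ft_force: [-0.1, 0.3, -0.5]
grip_width: 0.0872
```

Run:
```python
from h import *
c=snap("wrist","w2"); o=robot.get_obs(); print(o["position"],o["tool_rot"],yaw(),o["grip_width"],c["eye"],c["fx"])
m=blob(c,(8,150,100),(20,255,255),(150,0,400,384))
k=big(m); print(cv2.contourArea(k),cv2.minAreaRect(k),cv2.minAreaRect(plane(c,k.reshape(-1,2),.042)[:,:2].astype(np.float32)))
s=snap("side","s2");
k=big(blob(s,(8,170,120),(20,255,255),(215,190,275,270)))
print(cv2.minAreaRect(plane(s,k.reshape(-1,2),.042)[:,:2].astype(np.float32)))
g=cv2.inRange(s["hsv"],(100,120,60),(125,255,255))
B=plane(s,big(g[150:260,190:290]).reshape(-1,2)+[190,150],.087);print("shutter",cv2.minAreaRect(B[:,:2].astype(np.float32)))
v=np.hstack([c["pixels"],s["pixels"]])[:,:,::-1]; cv2.imwrite("pics/w2s2.png",cv2.resize(v,(800,300),interpolation=cv2.INTER_AREA))
```

```text
[ 0.48339419 -0.15906636  0.26123951] [0.99958547 0.02481153 0.00983007 0.01079983] 2.8558823353554392 0.087008967668974 [ 0.47498228 -0.07304788  0.39876059] 333.96592356286993
7414.5 ((267.4999694824219, 335.4999694824219), (234.99996948242188, 48.99999237060547), -0.0) ((0.5064910650253296, -0.3991314470767975), (0.317996621131897, 0.08057361841201782), 1.6984888315200806)
((0.6169767379760742, -0.024568766355514526), (0.19257980585098267, 0.043918464332818985), 75.7872085571289)
shutter ((0.42857518792152405, 0.09778667986392975), (0.13460971415042877, 0.070504330098629), 89.63837432861328)
```

View pics/w2s2.png

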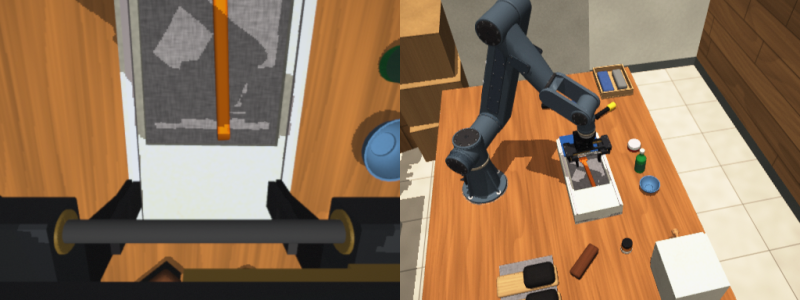

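The wrist view (left half, scaled by 1.56) shows the opening clear and the horn's handle running from (221,0) to its end face at (223,137). In the side view the shutter is pulled back. My ROI picked up floor or wood instead of the horn, so I'll redo it with a tighter one.

Run:
```python
from h import *
c=snap("wrist")
m=blob(c,(8,225,120),(20,255,255),(180,0,370,200))
k=big(m).reshape(-1,2); print(k.min(0),k.max(0))
a=np.deg2rad(1.82); bx=np.array([np.cos(a),np.sin(a)]); by=np.array([-np.sin(a),np.cos(a)]); C=np.array([.4907,-.0749])
for r in (2,60,120,165):
    cols=k[k[:,1]==r][:,0]; W=plane(c,[[cols.min(),r],[cols.max(),r]],.042); print(r,W[:,:2].round(4).tolist(), ((W[:,:2].mean(0)-C)@np.c_[bx,by]).round(4))
e=k[k[:,1].argmax()]; print("end bottom",plane(c,e,.02))
# opening near edge: blue shutter absent? project expected opening corners
for p in((-.085,-.105),(.085,-.105)): print(proj(c,[[*(C+p[0]*bx+p[1]*by),.08]]))
t=snap("top","t3")
g=big(cv2.inRange(t["hsv"],(100,150,60),(118,255,255))[170:270,180:380]).reshape(-1,2)+[180,170]
print("shutter",cv2.minAreaRect(plane(t,g,.087)[:,:2].astype(np.float32)))
```

```text
[273   0] [293 178]
2 [[0.4905, -0.0051], [0.5057, -0.0043]] [0.0096 0.0699]
60 [[0.4958, -0.056], [0.5107, -0.0553]] [0.0131 0.0188]
120 [[0.5017, -0.1148], [0.5154, -0.1141]] [ 0.0166 -0.0401]
165 [[0.5061, -0.1635], [0.5204, -0.1628]] [ 0.0197 -0.0889]
end bottom [[ 0.50906736 -0.18494108  0.02      ]]
[[183.96067501 188.72157104]]
[[352.32926682 190.68590645]]
shutter ((0.48789656162261963, 0.10286112129688263), (0.18068161606788635, 0.13778777420520782), 1.7087855339050293)
```

>>> carry_out:
  steps:
    - [[0.4, 3, -1], 1, 0.2]
    - [[0.4, 3, -2], 1, 0.2]
    - [[0.4, 3, -2], 0.5, 0.2]
    - [[0.4, 2.5, -2], 0, 0.2]
    - [[0, 0.3, -2], 0, 0.2]
    - [[0, 0, 0], 0, 0.2]
    - [[0, 0, 0], 0, 0.2]

```text
time: 7.75
position: [0.5002, -0.0287, 0.1707]
tool_rot: [0.998, 0.054, 0.012, 0.011]
ft_force: [0.2, 0.3, -0.1]
grip_width: 0.0695
```

>>> carry_out:
  steps:
    - [[0, -0.6, -3], -0.7, 0.2]
    - [[0, 0, -3], 0, 0.2]
    - [[0, 0, -3], 0, 0.2]
    - [[0, 0, -1.5], 0, 0.2]
    - [[0, 0, -0.6], 0, 0.2]
    - [[0, 0, 0], 0, 0.2]

```text
time: 8.35
position: [0.5076, -0.0379, 0.0639]
tool_rot: [0.999, 0.047, 0.021, 0.015]
ft_force: [-0.7, 0.6, 0.7]
grip_width: 0.0697
```

Run:
```python
from h import *
c=snap("wrist","w4"); o=robot.get_obs(); print(o["position"],o["tool_rot"].round(3),yaw(),o["ft_force"])
```

```text
[ 0.50799436 -0.03797437  0.06442023] [0.999 0.047 0.022 0.015] 5.465521693253283 [-0.08355909 -0.47939033 -0.0144651 ]
```

View pics/w4.png

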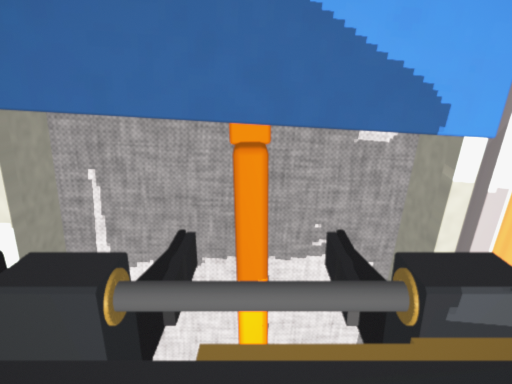

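The horn is between the fingers but sits about 6 mm to the −x side. Its blade starts at row 142, by the shutter edge, which agrees with the centre I estimated.

>>> carry_out:
  steps:
    - [[-0.5, 0, -0.8], 0, 0.2]
    - [[-0.1, 0, -0.8], 0, 0.2]
    - [[0, 0, 0], 0, 0.2]
    - [[0, 0, 0], 0, 0.2]

```text
time: 8.8
position: [0.5035, -0.0387, 0.0503]
tool_rot: [0.998, 0.047, 0.025, 0.016]
ft_force: [-0.6, -0.5, 1.0]
grip_width: 0.0698
```

>>> carry_out:
  steps:
    - [[-0.1, 0, -0.3], 0, 0.5]
    - [[0, 0, 0], 0, 1]
    - [[0, 0, 0], 0, 1]
    - [[0, 0, 0], 0, 1]
    - [[0, 0, 0], 0, 1]
    - [[0, 0, 0], 0, 1]
    - [[0, 0, 0], 0, 1]
    - [[0, 0, 0], 0, 1]
    - [[0, 0, 0], 0, 1]
    - [[0, 0, 0], 0, 1]
  squeeze: 10

```text
time: 9.8
position: [0.5029, -0.0388, 0.0477]
tool_rot: [0.998, 0.047, 0.026, 0.016]
ft_force: [-0.4, 0.7, 0.5]
grip_width: 0.0184
```

>>> carry_out:
  steps:
    - [[0, 0, 0.4], 0, 1]
    - [[-0.05, 0.7, 0], 0, 1]
    - [[-0.05, 0.7, 0], 0, 1]
    - [[0, 0.2, 0], 0, 1]
    - [[0, 0, 0], 0, 1]
    - [[0, 0, 0], 0, 1]

```text
time: 10.4
position: [0.5013, -0.0207, 0.0518]
tool_rot: [0.998, 0.048, 0.025, 0.016]
ft_force: [-0.2, 0.3, -1.3]
grip_width: 0.0178
```

>>> carry_out:
  steps:
    - [[0, 0, 0.6], 0, 1]
    - [[0, 0, 0.6], 0, 1]
    - [[0, 0, 0.6], 0, 1]
    - [[0, 0, 0.6], 0, 1]
    - [[0, 0, 0.6], 0, 1]
    - [[0, 0, 0.4], 0, 1]
    - [[0, 0, 0], 0, 1]

```text
time: 11.1
position: [0.5008, -0.0212, 0.089]
tool_rot: [0.998, 0.048, 0.025, 0.016]
ft_force: [-0.2, -0.3, -2.6]
grip_width: 0.0179
```

Run:
```python
from h import *
c=snap("wrist");s=snap("side")
a=s["pixels"][110:290,170:310]; a=cv2.resize(a,(498,640))[:384]
a=cv2.resize(s["pixels"][150:270,190:280],(288,384))
cv2.imwrite("pics/v5.png",np.hstack([c["pixels"],a])[:,:,::-1])
```

```text
(no output)
```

View pics/v5.png

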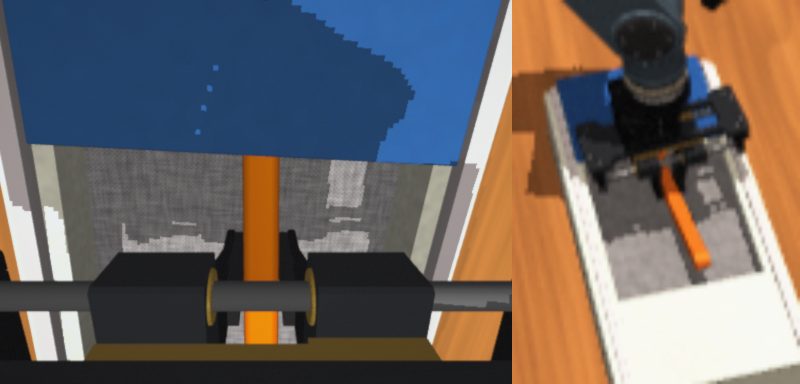

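The side crop shows the handle end at (704,262), raised and clear of the opening's edge. The wrist view shows the horn held squarely. Next I draw it out along its own tilt.

>>> carry_out:
  steps:
    - [[0.05, -0.7, 0.15], 0, 1]
    - [[0.08, -1, 0.25], 0, 1]
    - [[0.08, -1, 0.25], 0, 1]
    - [[0.08, -1, 0.25], 0, 1]
    - [[0.08, -1, 0.25], 0, 1]
    - [[0, 0, 0], 0, 1]

```text
time: 11.8
position: [0.5058, -0.0734, 0.1009]
tool_rot: [0.998, 0.047, 0.026, 0.017]
ft_force: [0.7, 0.1, -1.2]
grip_width: 0.0177
```

Forces are low: 1.2 N, which is just the horn's weight. I'll continue.

>>> carry_out:
  steps:
    - [[0.08, -1, 0.25], 0, 1]
    - [[0.08, -1, 0.25], 0, 1]
    - [[0.08, -1, 0.25], 0, 1]
    - [[0.08, -1, 0.25], 0, 1]
    - [[0.08, -1, 0.25], 0, 1]
    - [[0, 0, 0], 0, 1]

```text
time: 12.4
position: [0.51, -0.1285, 0.1147]
tool_rot: [0.998, 0.047, 0.026, 0.017]
ft_force: [-0.4, -0.3, -0.7]
grip_width: 0.0178
```

Run:
```python
from h import *
o=robot.get_obs();print(o["position"],o["ft_force"])
c=snap("wrist");s=snap("side")
a=cv2.resize(s["pixels"][150:270,190:280],(288,384))
cv2.imwrite("pics/v6.png",np.hstack([c["pixels"],a])[:,:,::-1])
```

```text
[ 0.5100238  -0.12850399  0.11467317] [-0.44881757 -0.34690736 -0.72495417]
```

View pics/v6.png

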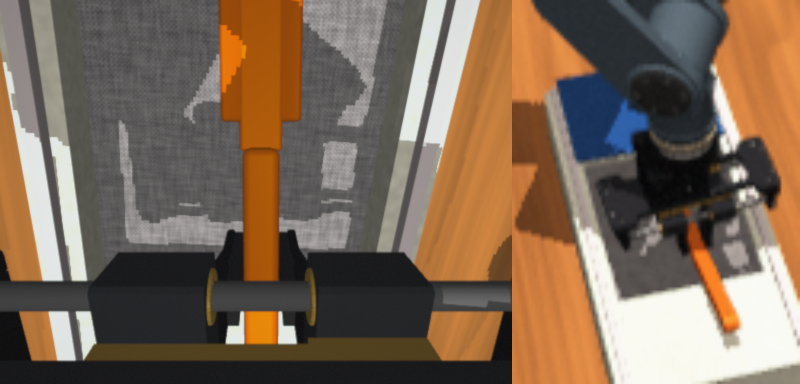

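The handle end is above the −y deck at crop (733,327), and the blade is over the opening. I'll draw it another 2 cm for margin, firm up the grip, and lift.

>>> carry_out:
  steps:
    - [[0.1, -1, 0.3], 0, 1]
    - [[0.1, -1, 0.3], 0, 1]
    - [[0, 0, 0.3], 0, 1]
    - [[0, 0, 1], 0, 1]
    - [[0, 0, 1.5], 0, 1]
    - [[0, 0, 2], 0, 1]
    - [[0, 0, 2], 0, 1]
  squeeze: 25

```text
time: 13.2
position: [0.5083, -0.1462, 0.1897]
tool_rot: [0.999, 0.048, 0.021, 0.013]
ft_force: [0.9, 0.5, -1.8]
grip_width: 0.0176
```

>>> carry_out:
  steps:
    - [[0, 0, 2.5], 0, 1]
    - [[0, 0, 2.5], 0, 1]
    - [[0, 0, 2.5], 0, 1]
    - [[0, 0.5, 2.5], 0, 1]
    - [[-0.2, 1.5, 2.5], 0, 1]
    - [[-0.3, 1.5, 2], 0, 1]
    - [[-0.3, 1.5, 0.5], 0, 1]
    - [[-0.3, 1.5, 0], 0, 1]
    - [[0, 0, 0], 0, 1]
    - [[0, 0, 0], 0, 1]

```text
time: 14.2
position: [0.4936, -0.0748, 0.3523]
tool_rot: [0.998, 0.049, 0.023, 0.014]
ft_force: [0.4, -1.4, -0.0]
grip_width: 0.0179
```

>>> carry_out:
  steps:
    - [[0, 0, 0], 0, 1]
    - [[0, 0, 0], 0, 1]
    - [[0, 0, 0], 0, 1]
    - [[0, 0, 0], 0, 1]

```text
time: 14.6
position: [0.4929, -0.0759, 0.3492]
tool_rot: [0.999, 0.048, 0.02, 0.014]
ft_force: [0.3, -0.4, -1.2]
grip_width: 0.0178
```

Run:
```python
from h import *
o=robot.get_obs();print(o["position"],o["tool_rot"].round(3),o["ft_force"],o["grip_width"],abs(o["joint_velocities"]).max())
t=snap("top");s=snap("side")
a=cv2.resize(s["pixels"][110:300,160:310],(400,507)); b=cv2.resize(t["pixels"][150:290,180:390],(400,267))
b=np.vstack([b,np.zeros((240,400,3),np.uint8)])
cv2.imwrite("pics/v7.png",np.hstack([a,b])[:,:,::-1])
```

```text
[ 0.49286227 -0.0758691   0.34915779] [0.999 0.048 0.02  0.014] [ 0.3055464  -0.44858728 -1.24535298] 0.01777447794416395 0.008706045961936814
```

View pics/v7.png

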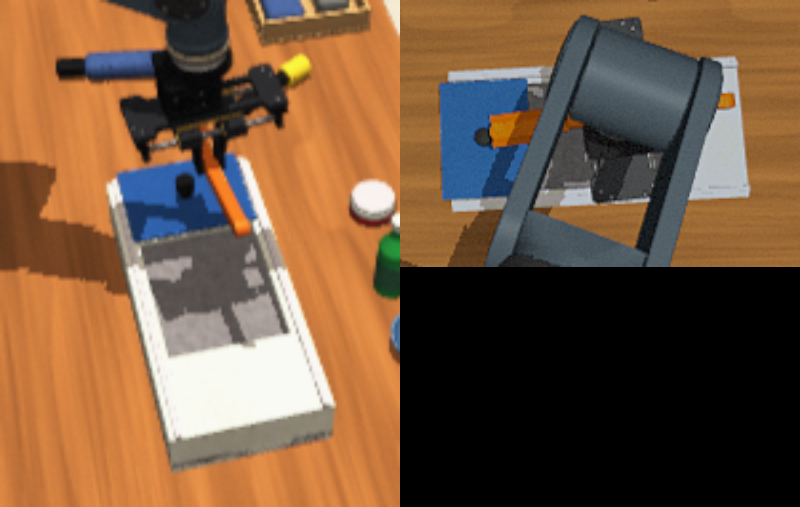

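The horn is held tilted over the box, with its handle end at (245,230) in the side crop and its blade end at (490,130) in the top crop. The shutter is fully back and the neighbouring objects haven't moved.

Run:
```python
from rig import robot
print(robot.hand_in())
```

```text
the job is handed in; nothing more can be done
None
```

The job is done and handed in at about 14.7 s. I pulled the shutter by its knob to its stop, where the pull force rose to 28 N. I then took the horn at mid-length, slid it 18 mm towards +y and let it tilt against the deck edge. It came out handle end first, and I lifted it over the box.

**Last checks:**
- **Hold:** the TCP is still at z ≈ 0.349 m over the box centre, with an 18 mm grip and only the horn's weight (1.2 N) on the wrist.
- **Clearance:** I estimate the lower (blade) end is about 0.2 m above the deck. That comes from an estimated tilt of 14°, not a measurement.
- **Shutter:** after the pull it measured at y ≈ 178 mm in the box frame, against 175 mm expected. In the last picture it still looks fully open.
- **Bystanders:** those visible in the last pictures look unmoved, but I did not measure them. The key bowl was only partly in view, and the brush and cream jar were out of the frame.

**Disagreements:** the first automatic horn measurements were wrong because the colour mask picked up wood; I redid them with a tighter mask. The tool also drifted about 2.5–3° from vertical, with no visible effect.

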